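# Tip the glove carton into its counter holder

## Robot

A 7-joint arm with a two-finger parallel gripper is mounted at the origin on a cart in front of the work surface, level with it; the furniture and walls round the work are solid. World frame = base frame: x ahead of the robot, y to its left, z up, the work surface at z = 0. Lengths are in m, angles in rad, forces in N, time in s.
With the tool pointing down it reaches from about 0.4 to 0.85 m from the base axis. Payload 10.4 kg.
Tool frame: the origin (TCP) lies between the finger pads; the fingertips stand tcp_to_tips ahead of it and the grasp point (between the pads) lies 8 mm behind it (tcp_to_tips is the distance from the TCP to the fingertips, in m); z points along the fingers, y is the line along which they close (so a half turn about z gives the same grasp; the last joint's range is limited). The gripper opens to 85 mm and grips with 20 to 120 N. Pads are 22 mm wide; open, the fingers measure 114 mm over their backs; the gripper's body (76 mm by 85 mm) begins 54 mm behind the grasp point. The pads swing forward as they close: fully open they stand 13 mm farther back than shut.
Start: joints at [1.28, 0.332, -0.065, 1.46, 0.022, 1.35, -0.088], TCP at [0.165, -0.603, 0.242] pointing down, gripper open.
Joint ranges: [-2.6, 2.6], [-0.5, 2.12], [-1.47, 1.34], [0.16, 2.42], [-1.27, 4.41], [0.06, 2.06], [-2.6, 2.6]. Speed limits (rad/s): [2.22, 2.22, 2.79, 2.79, 3.14, 3.14, 3.14].

## Interface

Orientations are given as a unit quaternion [x, y, z, w].
In Python, from workcell import * gives the robot as it stands.
- The arm moves only by the tool apply_moves, never from a script. Its argument "rows" is a list of rows, each an object of numbers: "x", "y", "z": the shift along the tool's x, y, z in mm; "ax", "ay", "az": the turn, a rotation vector about the tool's x, y, z in degrees; "gripper": the closure, from 0 (fully open) to 1 (shut). A call has 1 to 5 rows; each row shifts and turns the commanded pose from where the row before left it, along the tool's axes as they then stand; what a row does not reach is not made up. A row lasts 1/12 s, in which the tool goes at most 41.7 mm and 7.16 degrees, less where a joint would pass 70% of its speed; a pose out of reach is approached as far as the arm can. A call with a gripper value outside its range is refused whole. The fingers move at their own pace and stop on an object; "newtons" is the grip in N (left out, the last holds). Time passes only in rows, so rows that do not move let the fingers close. It gives the time, the measured TCP pose, the force, the opening and the grip force at its end, in the units of the state.
- get_obs(): the state, without advancing time (a new reading comes with each control period).
- camera(name): name is "side" or "top"; returns a dict with "color" (480x640x3 uint8, red, green, blue), "fov_y" (degrees; the focal length in pixels is half the picture's height over the tangent of half this angle, whatever the lens; pixels are square), "cx", "cy" (the principal point, pixels), "rvec" (rotation vector, rad) and "tvec" (3), from world to camera coordinates, as OpenCV has them. Camera axes: x right, y down, z forward; pixel columns grow to the right and rows downward; lengths in m; the calibration is good to about 2 mm. A picture is of the moment at which its call begins. There is no depth.
- hand_in(): hands the job in; it is judged then, once.
The state is a dict: "clock": time; "joint_pos": joint angles; "joint_velocities": joint speeds; "tau": joint torques, N m; "position": TCP position; "ee_rot": TCP orientation; "ft_force": force on the tool from outside, world axes, zero at the start; "torque": the same for the moment, N m; "grip_width": opening from 0.0 (shut) to 1.0 (fully open); "grasp_force": force on a finger pad.
Only numpy, scipy, OpenCV 4.12 (cv2) and the standard library are available. Lean on these libraries where they do the work, as an engineer would, in place of code of your own. Each camera call takes 0.05 s, during which the arm holds its last target. There are 200 camera calls.

## Task

The carton of disposable gloves stands on end a little way off from its steel counter holder. Slide it along, still standing, until it is just in front of the holder's open end, tip it over so that it drops flat between the holder's sides with its dispensing opening on top, then push it fully home against the stop. Only push it, gently, with the fingers, without gripping, lifting or carrying it, and leave the pepper mill, the bottle and the bell where they stand.

Things in the scene. Friction and masses are not known exactly. Their poses are not given: they have to be found in the camera images.
- carton: Pale board carton of gloves with a printed band round its foot, loose, rigid, about 0.35 kg, 60 mm thick (its x), 92 wide (y), 200 long (z). Starts standing on end; origin: centre of the lower end, z up. The broad face at -x has a dark oval dispensing opening in its middle; the plain broad face, +x, looks to the holder, so tipping it that way puts the opening on top.
- carton_mid (a point): Centre of the carton, 100 mm up its z axis. Friction with the worktop is about 0.6: pushed on a broad face below some 35 mm height the carton slides upright; pushed above 150 mm it tips about its lower edge, and falls by itself once its upper part has gone over by 50 to 60 mm.
- carton_top (a point): Centre of the carton's upper end, 200 mm up its z axis; once tipped, this end leads into the holder. The carton is taller than the fingers are long: an upright gripper's body would meet it before the fingertips reach its foot, so lean the fingers forward by some 30 degrees for the low push.
- holder: Stainless counter holder, screwed down. Tray open above and at one end: inner length 205 mm, inner width 108, floor 3 thick, sides 26 high with lips folded outward at 45 degrees (to 35 high, about 132 over all), stop wall 47 high at the closed end. Origin: centre of the underside, on the worktop; x runs along the tray from the open end (-102.5 mm) to the stop's inner face (+102.5), y across.
- holder_mouth (a point): Middle of the holder's open end, on the tray floor (3 mm above the worktop); small splayed ears stand beside it. The carton starts in line with the tray (within 5 mm sideways, 0.1 rad of turn), its plain face 60 to 120 mm before this end.
- holder_stop (a point): Foot of the stop's inner face, on the tray floor, middle of the width. When the carton's end meets it, the carton's tail lies 5 mm inside the open end; fingers no more than 70 mm wide overall can follow it there between the sides.
- pepper_mill: Wooden pepper mill, 58 mm across, 170 mm tall, loose, beside the holder on the robot's side. Origin: centre of its foot. Leave it alone.
- squeeze_bottle: Squeeze bottle with a pointed nozzle, 63 mm across, 235 mm tall, loose, behind the holder's stop. Origin: centre of its foot. Leave it alone.
- order_bell: Counter bell, 86 mm across, 68 mm tall, loose, to the right of the carton, near the table's front edge. Origin: centre of its foot. Leave it alone.
Things that resemble listed ones, but are neither listed nor needed, are in the scene too. Leave any green look-alike of the carton alone.

How it is judged:
By the outcome, as a careful person would: the job done as asked, in the order asked, and still so for the second after the job is handed in, with the robot touching nothing.
It also fails if it takes over 51 s, if anything falls off the work surface, if the arm or the gripper's body presses on something with over 40 N, if the wrist force passes 120 N, or if a joint passes its speed limit or range.

## Working session

There is one attempt and no reset: what is moved stays moved. The work goes in short steps, Python scripts to look and compute and a tool call to move; the robot and the scene stay as the last step left them, time stands still between calls to the robot, and variables do not carry over. Pictures are saved under pics/ and viewed, at most 10 in all, crops included, and the job is handed in when it is done.

Besides the shell and the picture viewer there is one more tool, called after "Request:" by a JSON object that holds its "fn" and its "kwargs", one argument or row to a line. apply_moves: Moves the arm, as the interface text tells. Its arguments: {"type":"object","properties":{"rows":{"type":"array","items":{"type":"object","properties":{"x":{"type":"number"},"y":{"type":"number"},"z":{"type":"number"},"ax":{"type":"number"},"ay":{"type":"number"},"az":{"type":"number"},"gripper":{"type":"number"}}}},"newtons":{"type":"number"}},"required":["rows"]}

```bash
mkdir -p pics; python3 - <<'E'
from workcell import *
import cv2,pickle
o=get_obs();print({k:o[k] for k in("clock","position","ee_rot","grip_width")}); 
try: print(tcp_to_tips)
except Exception as e: print(e)
d={n:camera(n) for n in("side","top")}
pickle.dump(d,open("c0.pkl","wb"))
for n in d:
  cv2.imwrite(f"pics/{n}0.png",d[n]["color"][:,:,::-1]);print(n,d[n]["fov_y"],d[n]["cx"],d[n]["cy"],d[n]["rvec"],d[n]["tvec"])
E
```

```text
{'clock': 0.0, 'position': array([ 0.16529814, -0.60237499,  0.24151786]), 'ee_rot': array([ 9.91046090e-01,  1.33518321e-01, -1.19047165e-04, -7.00616359e-04]), 'grip_width': 1.0003923398613006}
0.011
side 52.39449756080241 316.8181316136455 233.272476849624 [ 0.2902703   2.79267725 -1.23008743] [0.47196236 0.08530653 1.4020867 ]
top 53.740273995858225 314.74890048328734 240.67945339254146 [ 2.16353337 -2.12349151  0.13685731] [-0.10680786  0.46099263  1.31221287]
```

View pics/side0.png

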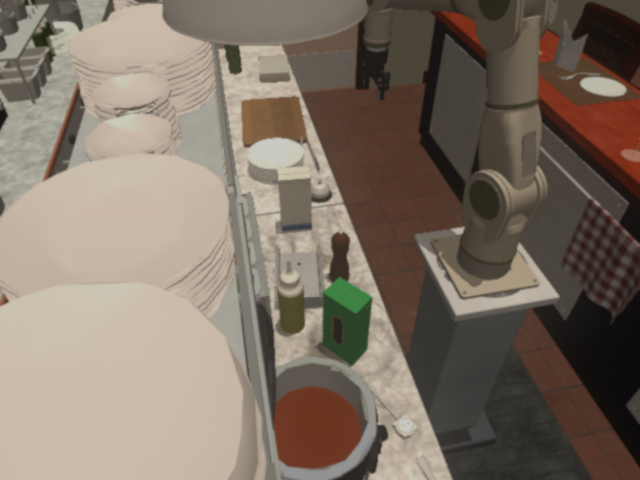

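View pics/top0.png

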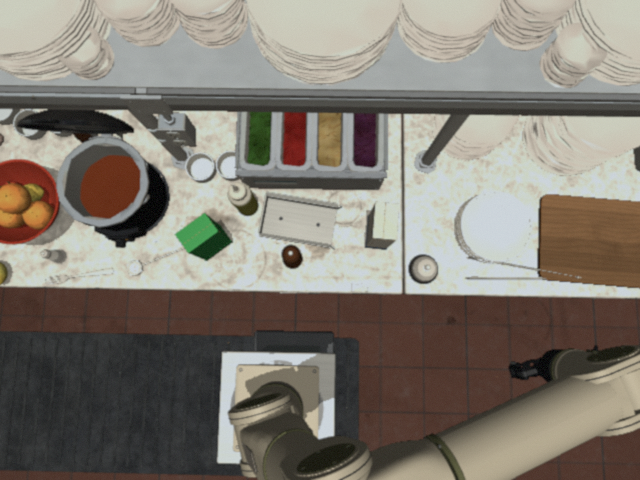

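The top view shows the carton at about (381,225), the holder at (298,222), the mill at (291,256), the bell at (424,268) and the bottle at (243,198). I'll enlarge both views.

```bash
cat > h.py <<'E'
import numpy as np,cv2
def K(c):
    f=240/np.tan(np.radians(c["fov_y"]/2)); return np.array([[f,0,c["cx"]],[0,f,c["cy"]],[0,0,1]])
def ray(c,uv,z):
    R=cv2.Rodrigues(np.array(c["rvec"]))[0];o=-R.T@np.array(c["tvec"])
    d=R.T@np.linalg.inv(K(c))@np.array([*uv,1.]);return o+d*(z-o[2])/d[2]
def proj(c,P):
    return cv2.projectPoints(np.array(P,float).reshape(-1,3),np.array(c["rvec"]),np.array(c["tvec"]),K(c),None)[0].reshape(-1,2)
E
python3 - <<'E'
from h import *
import pickle
d=pickle.load(open("c0.pkl","rb"))
t=d["top"]["color"][170:290,240:440,::-1];s=d["side"]["color"][155:315,255:365,::-1]
cv2.imwrite("pics/t1.png",cv2.resize(t,None,fx=4,fy=4,interpolation=cv2.INTER_CUBIC))
cv2.imwrite("pics/s1.png",cv2.resize(s,None,fx=3.75,fy=3.75,interpolation=cv2.INTER_CUBIC))
E
```

```text
(no output)
```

View pics/t1.png

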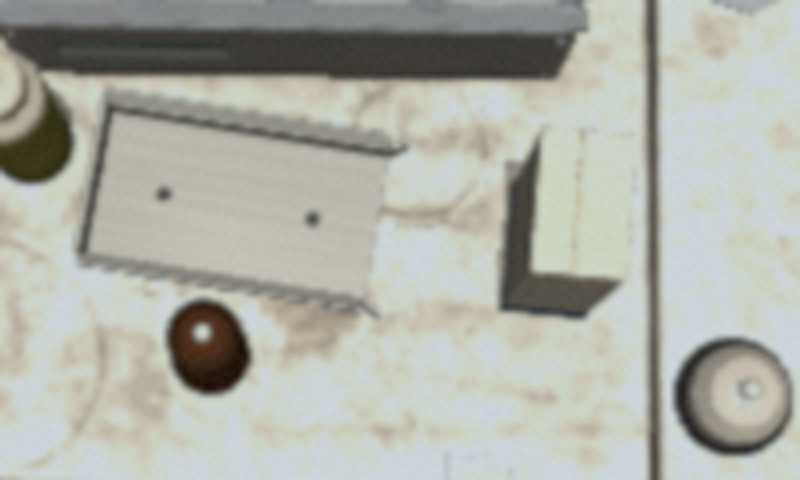

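View pics/s1.png

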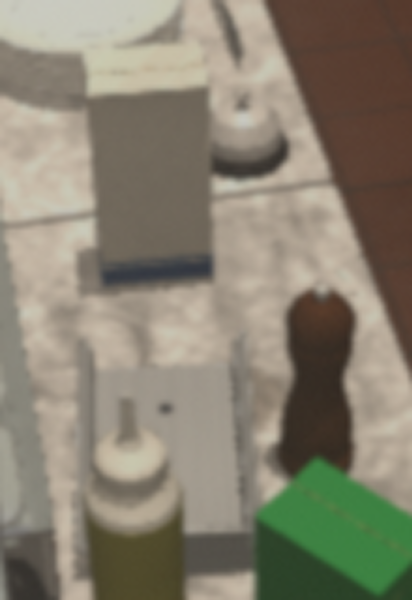

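The crops give these points. In t1, the carton's top corners are (540,130), (632,135), (622,282) and (530,272), and its plain-face foot is (500,308)–(510,162). The tray's floor edge at the mouth is (388,157)–(371,298), and its stop end is (110,106)–(83,252). In s1, the carton's plain-face foot runs from (102,285) to (212,278).

```bash
python3 - <<'E'
from h import *
import pickle
d=pickle.load(open("c0.pkl","rb"));t=d["top"];s=d["side"]
np.set_printoptions(precision=4,suppress=True)
T=lambda X,Y,z:ray(t,((X+.5)/4-.5+240,(Y+.5)/4-.5+170),z)[:2]
S=lambda X,Y,z:ray(s,((X+.5)/3.75-.5+255,(Y+.5)/3.75-.5+155),z)[:2]
for c in(t,s):
  R=cv2.Rodrigues(c["rvec"])[0];print("cam",-R.T@c["tvec"])
print("cartop",[T(*p,.2) for p in[(540,130),(632,135),(622,282),(530,272)]])
print("carfoot",[T(*p,0) for p in[(500,308),(510,162),(588,317)]])
print("carfoot side",[S(*p,0) for p in[(102,285),(212,278)]])
print("cartop side",[S(*p,.2) for p in[(88,92),(208,95),(80,55),(205,43)]])
print("mouth",[T(*p,.003) for p in[(388,157),(371,298)]])
print("mouth side",[S(*p,.003) for p in[(93,366),(237,365)]])
print("stop",[(T(*p,.003),T(*p,.047)) for p in[(110,106),(83,252)]])
print("sides low",[T(*p,.003) for p in[(110,106),(395,155),(83,252),(360,298)]])
print("mill foot side",S(315,465,0),"mill top",T(203,332,.17),"bell",T(742,395,.04),"bottle",T(5,100,.2),"gastro",T(555,75,0.0),T(0,70,0.0),T(590,20,.1))
E
```

```text
cam [ 0.2763 -0.1159  1.3624]
cam [0.6537 0.8615 1.0131]
cartop [array([ 0.5394, -0.2484]), array([ 0.5372, -0.3059]), array([ 0.4443, -0.2992]), array([ 0.4495, -0.2424])]
carfoot [array([ 0.4525, -0.2425]), array([ 0.5604, -0.2493]), array([ 0.4471, -0.3061])]
carfoot side [array([ 0.5393, -0.2572]), array([ 0.4488, -0.2467])]
cartop side [array([ 0.5396, -0.2518]), array([ 0.4524, -0.2291]), array([ 0.5386, -0.3007]), array([ 0.4416, -0.296 ])]
mouth [array([ 0.562 , -0.1599]), array([ 0.4578, -0.149 ])]
mouth side [array([ 0.5608, -0.1617]), array([ 0.4501, -0.1391])]
stop [(array([0.5967, 0.0448]), array([0.5863, 0.0396])), (array([0.4877, 0.0608]), array([0.4809, 0.0551]))]
sides low [array([0.5967, 0.0448]), array([ 0.5635, -0.165 ]), array([0.4877, 0.0608]), array([ 0.4576, -0.141 ])]
mill foot side [ 0.4144 -0.0265] mill top [ 0.4118 -0.0388] bell [ 0.3893 -0.4077] bottle [0.553  0.0878] gastro [ 0.6263 -0.2822] [0.6232 0.1274] [ 0.6396 -0.2939]
```

Request:
{"fn": "apply_moves", "kwargs": {
  "rows": [
    {"x":35,"y":-11,"gripper":0.55},
    {"x":35,"y":-11},
    {"x":35,"y":-11},
    {"x":35,"y":-11},
    {"x":35,"y":-11}
  ],
  "newtons": 20
}}

```text
invalid input at $.rows[0]: expected keys x, y, z, ax, ay, az, gripper
```

Request:
{"fn": "apply_moves", "kwargs": {
  "rows": [
    {"x":35,"y":-11},
    {"x":35,"y":-11},
    {"x":35,"y":-11},
    {"x":35,"y":-11},
    {"x":35,"y":-11}
  ]
}}

```text
invalid input at $.rows[0]: expected keys x, y, z, ax, ay, az, gripper
```

Request:
{"fn": "apply_moves", "kwargs": {
  "rows": [
    {"az":-6.6},
    {"az":-6.6},
    {"az":-6.6},
    {"az":-6.6},
    {"az":-6.6}
  ]
}}

```text
invalid input at $.rows[0]: expected keys x, y, z, ax, ay, az, gripper
```

Request:
{"fn": "apply_moves", "kwargs": {
  "rows": [
    {"az":-6.6},
    {"az":-6.6},
    {"az":-6.6},
    {"az":-6.6},
    {"az":-6.6}
  ]
}}

```text
invalid input at $.rows[0]: expected keys x, y, z, ax, ay, az, gripper
```

Request:
{"fn": "apply_moves", "kwargs": {
  "rows": [
    {"ay":6.6},
    {"ay":6.6},
    {"ay":6.6},
    {"ay":6.6},
    {"ay":6.6}
  ]
}}

```text
invalid input at $.rows[0]: expected keys x, y, z, ax, ay, az, gripper
```

```bash
cat >> h.py <<'E'
from scipy.spatial.transform import Rotation as Ro
MOUTH=np.array([.509,-.152]);u=np.array([.153,.988]);v=np.array([.988,-.153])
def st():
    from workcell import get_obs
    np.set_printoptions(precision=4,suppress=True)
    o=get_obs();R=Ro.from_quat(o["ee_rot"]);p=o["position"];q=p[:2]-MOUTH
    print(o["clock"],"p",p,"along",q@u,"lat",q@v,"grip",o["grip_width"],"F",o["ft_force"]);M=R.as_matrix()
    print("toolx",M[:,0],"y",M[:,1],"z",M[:,2],"yaw y deg",np.degrees(np.arctan2(M[1,1],M[0,1])),"q",o["joint_pos"]);return p,M
E
python3 -c "
from h import *;st()"
```

```text
0.1 p [ 0.1653 -0.6024  0.2416] along -0.4976004047851644 lat -0.2706855812763724 grip 0.9999134185842984 F [ 0.4373  0.1301 -0.0721]
toolx [ 0.9643  0.2646 -0.0001] y [ 0.2646 -0.9643 -0.0013] z [-0.0004  0.0012 -1.    ] yaw y deg -74.65460871233397 q [ 1.2804  0.3328 -0.0647  1.4609  0.0216  1.3499 -0.0885]
```

All seven keys are required in each row.

Request:
{"fn": "apply_moves", "kwargs": {
  "rows": [
    {"x":35,"y":-11,"z":0,"ax":0,"ay":0,"az":0,"gripper":0.55},
    {"x":35,"y":-11,"z":0,"ax":0,"ay":0,"az":0,"gripper":0.55},
    {"x":35,"y":-11,"z":0,"ax":0,"ay":0,"az":0,"gripper":0.55},
    {"x":35,"y":-11,"z":0,"ax":0,"ay":0,"az":0,"gripper":0.55},
    {"x":35,"y":-11,"z":0,"ax":0,"ay":0,"az":0,"gripper":0.55}
  ],
  "newtons": 20
}}

```text
clock: 0.52
position: [0.3207, -0.5021, 0.242]
ee_rot: [0.991, 0.133, -0.0, -0.0]
ft_force: [0.3, -0.2, 0.3]
grip_width: 0.446
grasp_force: 0.0
```

Request:
{"fn": "apply_moves", "kwargs": {
  "rows": [
    {"x":35,"y":-11,"z":0,"ax":0,"ay":0,"az":0,"gripper":0.55},
    {"x":35,"y":-11,"z":0,"ax":0,"ay":0,"az":0,"gripper":0.55},
    {"x":35,"y":-11,"z":0,"ax":0,"ay":0,"az":0,"gripper":0.55},
    {"x":35,"y":-11,"z":0,"ax":0,"ay":0,"az":0,"gripper":0.55},
    {"x":35,"y":-11,"z":0,"ax":0,"ay":0,"az":0,"gripper":0.55}
  ]
}}

```text
clock: 0.93
position: [0.475, -0.4028, 0.2421]
ee_rot: [0.991, 0.133, -0.0, -0.0]
ft_force: [0.6, -1.1, -0.5]
grip_width: 0.452
grasp_force: 0.0
```

Request:
{"fn": "apply_moves", "kwargs": {
  "rows": [
    {"x":0,"y":0,"z":0,"ax":0,"ay":0,"az":-6.6,"gripper":0.55},
    {"x":0,"y":0,"z":0,"ax":0,"ay":0,"az":-6.6,"gripper":0.55},
    {"x":0,"y":0,"z":0,"ax":0,"ay":0,"az":-6.6,"gripper":0.55},
    {"x":0,"y":0,"z":0,"ax":0,"ay":0,"az":-6.6,"gripper":0.55},
    {"x":0,"y":0,"z":0,"ax":0,"ay":0,"az":-6.6,"gripper":0.55}
  ]
}}

```text
clock: 1.35
position: [0.4737, -0.4038, 0.2418]
ee_rot: [0.911, 0.412, -0.0, -0.0]
ft_force: [0.2, -0.2, -0.7]
grip_width: 0.45
grasp_force: 0.0
```

Request:
{"fn": "apply_moves", "kwargs": {
  "rows": [
    {"x":0,"y":0,"z":0,"ax":0,"ay":0,"az":-6.6,"gripper":0.55},
    {"x":0,"y":0,"z":0,"ax":0,"ay":0,"az":-6.6,"gripper":0.55},
    {"x":0,"y":0,"z":0,"ax":0,"ay":0,"az":-6.6,"gripper":0.55},
    {"x":0,"y":0,"z":0,"ax":0,"ay":0,"az":-6.6,"gripper":0.55},
    {"x":0,"y":0,"z":0,"ax":0,"ay":0,"az":-6.6,"gripper":0.55}
  ]
}}

```text
clock: 1.77
position: [0.4736, -0.4039, 0.2419]
ee_rot: [0.757, 0.654, -0.0, -0.0]
ft_force: [0.7, -0.7, 0.4]
grip_width: 0.45
grasp_force: 0.0
```

Request:
{"fn": "apply_moves", "kwargs": {
  "rows": [
    {"x":0,"y":0,"z":0,"ax":0,"ay":6.6,"az":0,"gripper":0.55},
    {"x":0,"y":0,"z":0,"ax":0,"ay":6.6,"az":0,"gripper":0.55},
    {"x":0,"y":0,"z":0,"ax":0,"ay":6.6,"az":0,"gripper":0.55},
    {"x":0,"y":0,"z":0,"ax":0,"ay":6.6,"az":0,"gripper":0.55},
    {"x":0,"y":0,"z":0,"ax":0,"ay":6.6,"az":0,"gripper":0.55}
  ]
}}

```text
clock: 2.18
position: [0.4736, -0.4047, 0.2429]
ee_rot: [0.727, 0.624, 0.218, -0.186]
ft_force: [0.8, -0.4, 0.0]
grip_width: 0.453
grasp_force: 0.0
```

```bash
python3 -c "
from h import *;st()"
```

```text
2.1833 p [ 0.4736 -0.4047  0.2429] along -0.25505327229313113 lat 0.0037163046469042074 grip 0.4533344817037065 F [ 0.7769 -0.4377  0.    ]
toolx [0.1254 0.8266 0.5486] y [ 0.9886 -0.1509  0.0014] z [ 0.0839  0.5422 -0.8361] yaw y deg -8.67775589004639 q [ 1.1275  0.6476 -0.449   1.1621 -0.2197  1.7044  0.5719]
```

Request:
{"fn": "apply_moves", "kwargs": {
  "rows": [
    {"x":-12,"y":0,"z":18,"ax":0,"ay":0,"az":0,"gripper":0.55},
    {"x":-12,"y":0,"z":18,"ax":0,"ay":0,"az":0,"gripper":0.55},
    {"x":-12,"y":0,"z":18,"ax":0,"ay":0,"az":0,"gripper":0.55},
    {"x":-12,"y":0,"z":18,"ax":0,"ay":0,"az":0,"gripper":0.55},
    {"x":-12,"y":0,"z":18,"ax":0,"ay":0,"az":0,"gripper":0.55}
  ]
}}

```text
clock: 2.6
position: [0.4733, -0.4053, 0.1326]
ee_rot: [0.727, 0.625, 0.215, -0.185]
ft_force: [0.5, -0.2, -0.4]
grip_width: 0.45
grasp_force: 0.0
```

Request:
{"fn": "apply_moves", "kwargs": {
  "rows": [
    {"x":-12,"y":0,"z":18,"ax":0,"ay":0,"az":0,"gripper":0.55},
    {"x":-12,"y":0,"z":18,"ax":0,"ay":0,"az":0,"gripper":0.55},
    {"x":-12,"y":0,"z":18,"ax":0,"ay":0,"az":0,"gripper":0.55},
    {"x":-12,"y":0,"z":18,"ax":0,"ay":0,"az":0,"gripper":0.55},
    {"x":-10,"y":0,"z":16,"ax":0,"ay":0,"az":0,"gripper":0.55}
  ]
}}

```text
clock: 3.02
position: [0.4729, -0.4058, 0.0267]
ee_rot: [0.727, 0.625, 0.215, -0.186]
ft_force: [-0.4, 0.4, -0.4]
grip_width: 0.45
grasp_force: 0.0
```

```bash
python3 -c "
from h import *;st()
from workcell import *
a=camera('top')['color'][170:290,240:440,::-1];b=camera('side')['color'][155:315,255:365,::-1]
f=lambda i:cv2.resize(i,(int(i.shape[1]*480/i.shape[0]),480),interpolation=cv2.INTER_CUBIC)
cv2.imwrite('pics/m1.png',cv2.resize(np.hstack([f(a),f(b)]),(800,340),interpolation=cv2.INTER_AREA))"
```

```text
3.0167 p [ 0.4729 -0.4058  0.0267] along -0.25626307974278706 lat 0.0031682939203992954 grip 0.4496584322726954 F [-0.3827  0.3845 -0.3664]
toolx [0.127  0.8286 0.5452] y [ 0.9886 -0.1506 -0.0014] z [ 0.081   0.5392 -0.8383] yaw y deg -8.663633610838856 q [ 1.1223  0.8432 -0.416   1.322  -0.1521  1.3804  0.6848]
```

View pics/m1.png

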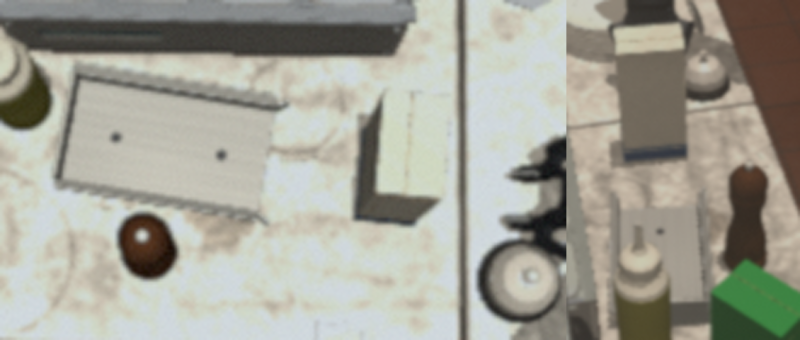

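The picture shows both fingertips at about (512,175) and (505,222), the carton foot spanning rows 116–220 and the bell at (520,280), clear of the fingers. I'll check whether the fingers are centred on the carton.

```bash
python3 - <<'E'
from h import *
import pickle
t=pickle.load(open("c0.pkl","rb"))["top"]
p,M=st()
f=lambda P:(proj(t,P)-[239.5,169.5])*2.832
# fingertips predicted (outer centres +-27 mm)
print(f([p+M@[.011,s*.027,.006] for s in(1,-1)]))
def box(c,a):
    w=np.array([np.sin(a),np.cos(a)]);n=np.array([w[1],-w[0]])
    return [np.r_[c+sx*.03*w+sy*.046*n,z] for z in(0,.2) for sx,sy in((1,1),(1,-1),(-1,-1),(-1,1))]
print(f(box(np.array([.492,-.276]),.075)))
E
```

```text
3.1167 p [ 0.4718 -0.4045  0.0251] along -0.25515154320219846 lat 0.001828231405875899 grip 0.44903591699699813 F [-1.2725 -0.0957  0.0543]
toolx [0.1284 0.8267 0.5478] y [ 0.9886 -0.1503 -0.0049] z [ 0.0782  0.5422 -0.8366] yaw y deg -8.64199730885857 q [ 1.1223  0.8451 -0.4155  1.3238 -0.1521  1.3814  0.6844]
[[509.7863 170.8194]
 [502.318  223.2581]]
[[361.5566 134.3476]
 [354.441  222.4683]
 [413.078  227.8893]
 [419.6645 139.6289]
 [383.9505  91.6565]
 [375.8751 194.1922]
 [444.4482 200.4953]
 [451.801   97.77  ]]
```

Request:
{"fn": "apply_moves", "kwargs": {
  "rows": [
    {"x":13.4,"y":0,"z":8.7,"ax":0,"ay":0,"az":0,"gripper":0.55},
    {"x":13.4,"y":0,"z":8.7,"ax":0,"ay":0,"az":0,"gripper":0.55},
    {"x":13.4,"y":0,"z":8.7,"ax":0,"ay":0,"az":0,"gripper":0.55},
    {"x":13.4,"y":0,"z":8.7,"ax":0,"ay":0,"az":0,"gripper":0.55},
    {"x":5,"y":0,"z":3.3,"ax":0,"ay":0,"az":0,"gripper":0.55}
  ]
}}

```text
clock: 3.53
position: [0.4851, -0.3347, 0.0303]
ee_rot: [0.726, 0.626, 0.216, -0.185]
ft_force: [0.6, -0.2, -0.7]
grip_width: 0.452
grasp_force: 0.0
```

Request:
{"fn": "apply_moves", "kwargs": {
  "rows": [
    {"x":5,"y":0,"z":3.3,"ax":0,"ay":0,"az":0,"gripper":0.55},
    {"x":5,"y":0,"z":3.3,"ax":0,"ay":0,"az":0,"gripper":0.55},
    {"x":5,"y":0,"z":3.3,"ax":0,"ay":0,"az":0,"gripper":0.55},
    {"x":5,"y":0,"z":3.3,"ax":0,"ay":0,"az":0,"gripper":0.55},
    {"x":5,"y":0,"z":3.3,"ax":0,"ay":0,"az":0,"gripper":0.55}
  ]
}}

```text
clock: 3.95
position: [0.4884, -0.308, 0.0286]
ee_rot: [0.728, 0.625, 0.215, -0.185]
ft_force: [-1.0, -3.1, 1.8]
grip_width: 0.45
grasp_force: 1.3
```

Request:
{"fn": "apply_moves", "kwargs": {
  "rows": [
    {"x":4,"y":0,"z":2.6,"ax":0,"ay":0,"az":0,"gripper":0.55},
    {"x":4,"y":0,"z":2.6,"ax":0,"ay":0,"az":0,"gripper":0.55},
    {"x":4,"y":0,"z":2.6,"ax":0,"ay":0,"az":0,"gripper":0.55},
    {"x":4,"y":0,"z":2.6,"ax":0,"ay":0,"az":0,"gripper":0.55},
    {"x":4,"y":0,"z":2.6,"ax":0,"ay":0,"az":0,"gripper":0.55}
  ]
}}

```text
clock: 4.37
position: [0.4922, -0.2835, 0.0285]
ee_rot: [0.727, 0.625, 0.215, -0.185]
ft_force: [0.2, -2.5, 2.1]
grip_width: 0.453
grasp_force: 1.4
```

```bash
python3 -c "
from h import *;st()"
```

```text
4.3667 p [ 0.4922 -0.2835  0.0285] along -0.13248736746584955 lat 0.003566271224188604 grip 0.4525965950407527 F [ 0.2407 -2.5005  2.1345]
toolx [0.1263 0.8293 0.5444] y [ 0.9886 -0.1507  0.0002] z [ 0.0822  0.5382 -0.8388] yaw y deg -8.668698467070913 q [ 1.0673  0.7101 -0.4821  1.5733 -0.2066  1.2127  0.5947]
```

Request:
{"fn": "apply_moves", "kwargs": {
  "rows": [
    {"x":3.6,"y":0,"z":3.2,"ax":0,"ay":0,"az":0,"gripper":0.55},
    {"x":3.6,"y":0,"z":3.2,"ax":0,"ay":0,"az":0,"gripper":0.55},
    {"x":4,"y":0,"z":2.7,"ax":0,"ay":0,"az":0,"gripper":0.55},
    {"x":4,"y":0,"z":2.7,"ax":0,"ay":0,"az":0,"gripper":0.55},
    {"x":4,"y":0,"z":2.7,"ax":0,"ay":0,"az":0,"gripper":0.55}
  ]
}}

```text
clock: 4.78
position: [0.4958, -0.2597, 0.0268]
ee_rot: [0.727, 0.625, 0.215, -0.185]
ft_force: [-0.6, -2.7, 2.3]
grip_width: 0.448
grasp_force: 1.8
```

Request:
{"fn": "apply_moves", "kwargs": {
  "rows": [
    {"x":4,"y":0,"z":2.6,"ax":0,"ay":0,"az":0,"gripper":0.55},
    {"x":4,"y":0,"z":2.6,"ax":0,"ay":0,"az":0,"gripper":0.55},
    {"x":0,"y":0,"z":0,"ax":0,"ay":0,"az":0,"gripper":0.55}
  ]
}}

```text
clock: 5.03
position: [0.4974, -0.249, 0.0269]
ee_rot: [0.727, 0.625, 0.216, -0.186]
ft_force: [-0.6, 0.5, -0.7]
grip_width: 0.453
grasp_force: 0.1
```

```bash
cat >> h.py <<'E'
def shot(name):
    from workcell import camera
    a=camera('top')['color'][170:290,240:440,::-1];b=camera('side')['color'][155:315,255:365,::-1]
    f=lambda i:cv2.resize(i,(int(i.shape[1]*480/i.shape[0]),480),interpolation=cv2.INTER_CUBIC)
    cv2.imwrite(f'pics/{name}.png',cv2.resize(np.hstack([f(a),f(b)]),(800,340),interpolation=cv2.INTER_AREA))
E
python3 -c "
from h import *;st();shot('m2')"
```

```text
5.0333 p [ 0.4974 -0.249   0.0269] along -0.0975855406820497 lat 0.0033560568798215304 grip 0.45329418046254005 F [-0.6044  0.5489 -0.7003]
toolx [0.125  0.8288 0.5454] y [ 0.9888 -0.149  -0.0002] z [ 0.0811  0.5393 -0.8382] yaw y deg -8.57052795599923 q [ 1.0459  0.6836 -0.5017  1.6304 -0.2223  1.1675  0.5681]
```

View pics/m2.png

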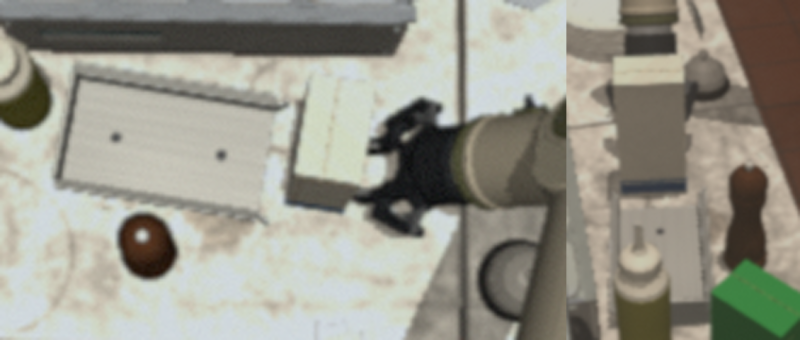

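The carton is standing and now square to the tray. Its top corners are near (312,76), (375,85), (363,186) and (297,178), with the near front foot corner at (287,203).

```bash
python3 - <<'E'
from h import *
import pickle
np.set_printoptions(precision=4,suppress=True)
d=pickle.load(open("c0.pkl","rb"));t=d["top"];s=d["side"]
def T(X,Y,z):
    q=ray(t,(X/2.832+239.5,Y/2.832+169.5),z)[:2]-MOUTH;return np.array([q@u,q@v])
def S(X,Y,z):
    k=3*.708; q=ray(s,((X-566)/k+254.5,Y/k+154.5),z)[:2]-MOUTH;return np.array([q@u,q@v])
print("top",[T(*p,.2) for p in[(312,76),(375,85),(363,186),(297,178)]])
print("foot",T(287,203,0),[S(*p,0) for p in[(620,192),(686,190)]])
print("mouth",[S(*p,.003) for p in[(619,207),(701,207)]],[T(*p,.003) for p in[(274,111),(262,211)]])
E
```

```text
top [array([-0.0267,  0.0489]), array([-0.0829,  0.0503]), array([-0.0866, -0.0408]), array([-0.0286, -0.0436])]
foot [-0.0276 -0.038 ] [array([-0.0359,  0.0516]), array([-0.0346, -0.0416])]
mouth [array([-0.0028,  0.0526]), array([ 0.0037, -0.0608])] [array([0.0014, 0.0539]), array([-0.0038, -0.0509])]
```

```bash
python3 - <<'E'
from h import *
from workcell import camera
b=camera('side')['color'][220:300,272:328,::-1];a=camera('top')['color'][180:260,322:379,::-1]
cv2.imwrite('pics/z1.png',np.hstack([cv2.resize(i,None,fx=7,fy=7,interpolation=cv2.INTER_CUBIC) for i in(b,a)]))
E
```

```text
(no output)
```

View pics/z1.png

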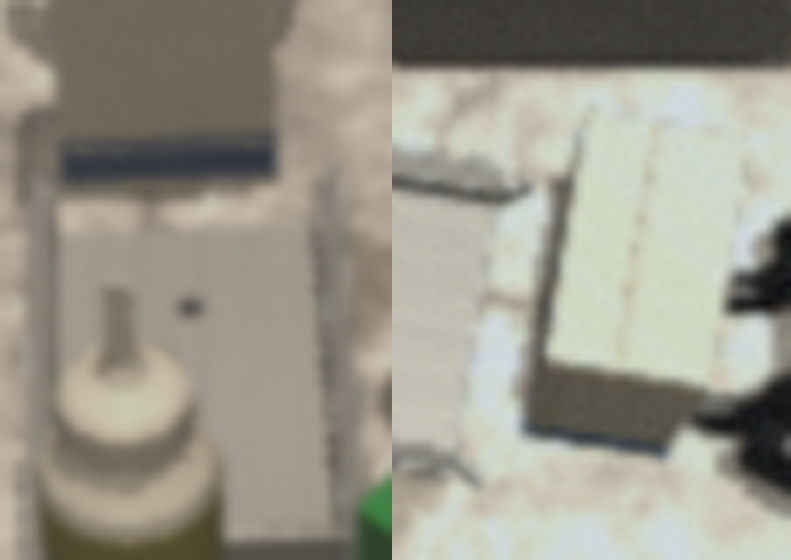

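In the side half, the foot band runs (62,182)–(277,178), the floor's mouth edge (58,230)–(312,230), and a floor hole sits at (190,307). In the top half, the near foot edge runs (525,433)–(665,455), the top's front edge (582,112)–(545,360), and the mouth edge (495,205)–(462,440).

```bash
python3 - <<'E'
from h import *
import pickle
np.set_printoptions(precision=4,suppress=True)
d=pickle.load(open("c0.pkl","rb"));t=d["top"];s=d["side"]
def g(c,uv,z):
    q=ray(c,uv,z)[:2]-MOUTH;return np.array([q@u,q@v])
S=lambda X,Y,z:g(s,((X+.5)/7-.5+272,(Y+.5)/7-.5+220),z)
T=lambda X,Y,z:g(t,((X-392+.5)/7-.5+322,(Y+.5)/7-.5+180),z)
T0=lambda X,Y,z:g(t,((X+.5)/4-.5+240,(Y+.5)/4-.5+170),z)
print("side band",S(62,182,0),S(277,178,0),"mouth",S(58,230,.003),S(312,230,.003),"hole",S(190,307,.003),"stop R",S(332,540,.003))
print("top foot",T(525,433,0),T(665,455,0),"edge",T(582,112,.2),T(545,360,.2),"back",T(743,125,.2),T(712,385,.2),"mouth",T(495,205,.003),T(462,440,.003))
print("holes",T0(163,193,.003),T0(313,218,.003))
E
```

```text
side band [-0.0329  0.0501] [-0.0301 -0.0418] mouth [-0.0007  0.0514] [ 0.0054 -0.0551] hole [ 0.0473 -0.0029] stop R [ 0.1743 -0.0544]
top foot [-0.027  -0.0388] [-0.0856 -0.038 ] edge [-0.024   0.0504] [-0.0257 -0.0407] back [-0.0815  0.0555] [-0.0854 -0.0395] mouth [0.0012 0.0534] [-0.0018 -0.0466]
holes [ 0.1576 -0.0008] [ 0.0465 -0.0004]
```

The carton sits about 6 mm off the tray axis on the +y side of the holder mark frame. I'll finish the slide with a slightly slanted push.

Request:
{"fn": "apply_moves", "kwargs": {
  "rows": [
    {"x":2.1,"y":-0.8,"z":1.35,"ax":0,"ay":0,"az":0,"gripper":0.55},
    {"x":2.1,"y":-0.9,"z":1.35,"ax":0,"ay":0,"az":0,"gripper":0.55},
    {"x":2.1,"y":-0.9,"z":1.35,"ax":0,"ay":0,"az":0,"gripper":0.55},
    {"x":2.1,"y":-0.9,"z":1.35,"ax":0,"ay":0,"az":0,"gripper":0.55},
    {"x":2.1,"y":-0.9,"z":1.35,"ax":0,"ay":0,"az":0,"gripper":0.55}
  ]
}}

```text
clock: 5.65
position: [0.4946, -0.2373, 0.0268]
ee_rot: [0.727, 0.625, 0.215, -0.185]
ft_force: [0.1, -1.0, -0.0]
grip_width: 0.448
grasp_force: 0.6
```

Request:
{"fn": "apply_moves", "kwargs": {
  "rows": [
    {"x":2.1,"y":-0.9,"z":1.35,"ax":0,"ay":0,"az":0,"gripper":0.55},
    {"x":2.1,"y":-0.9,"z":1.35,"ax":0,"ay":0,"az":0,"gripper":0.55},
    {"x":0,"y":0,"z":0,"ax":0,"ay":0,"az":0,"gripper":0.55}
  ]
}}

```text
clock: 5.9
position: [0.4936, -0.2316, 0.0269]
ee_rot: [0.727, 0.625, 0.215, -0.185]
ft_force: [0.6, -0.1, -1.0]
grip_width: 0.451
grasp_force: 0.1
```

```bash
python3 - <<'E'
from h import *
from workcell import camera
st()
b=camera('side')['color'][220:300,272:328,::-1];a=camera('top')['color'][180:260,322:379,::-1]
cv2.imwrite('pics/z2.png',np.hstack([cv2.resize(i,None,fx=7,fy=7,interpolation=cv2.INTER_CUBIC) for i in(b,a)]))
E
```

```text
5.9 p [ 0.4936 -0.2316  0.0269] along -0.08101944533522615 lat -0.003079920418283714 grip 0.4510052330378121 F [ 0.5682 -0.0887 -1.0223]
toolx [0.1258 0.829  0.545 ] y [ 0.9887 -0.1498 -0.0002] z [ 0.0815  0.5388 -0.8385] yaw y deg -8.61722130650996 q [ 1.0435  0.6607 -0.5126  1.6719 -0.2327  1.1427  0.5602]
```

View pics/z2.png

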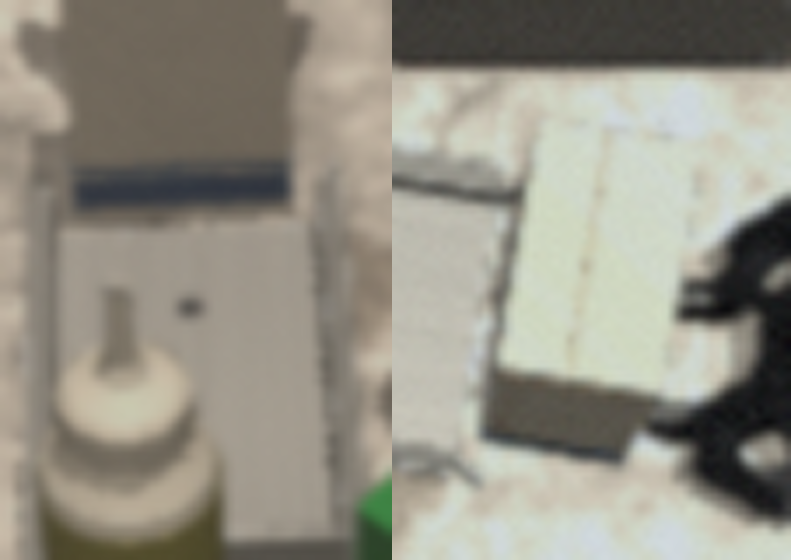

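The carton is now centred: the foot band is at columns 75–290 against the tray floor's 58–312. It is square and about 10 mm before the mouth. I'll retreat, rise and tip it.

Request:
{"fn": "apply_moves", "kwargs": {
  "rows": [
    {"x":-16.7,"y":0,"z":-10.9,"ax":0,"ay":0,"az":0,"gripper":0.55},
    {"x":-16.7,"y":0.5,"z":-10.9,"ax":0,"ay":0,"az":0,"gripper":0.55},
    {"x":14,"y":0.5,"z":-21,"ax":0,"ay":0,"az":0,"gripper":0.55},
    {"x":14,"y":0.5,"z":-21,"ax":0,"ay":0,"az":0,"gripper":0.55},
    {"x":14,"y":0.5,"z":-21,"ax":0,"ay":0,"az":0,"gripper":0.55}
  ]
}}

```text
clock: 6.42
position: [0.4896, -0.2711, 0.1034]
ee_rot: [0.727, 0.625, 0.216, -0.186]
ft_force: [0.4, 0.8, 0.2]
grip_width: 0.451
grasp_force: 0.0
```

Request:
{"fn": "apply_moves", "kwargs": {
  "rows": [
    {"x":14,"y":0.5,"z":-21,"ax":0,"ay":0,"az":0,"gripper":0.55},
    {"x":14,"y":0.5,"z":-21,"ax":0,"ay":0,"az":0,"gripper":0.55},
    {"x":14,"y":0,"z":-21,"ax":0,"ay":0,"az":0,"gripper":0.55},
    {"x":0,"y":0,"z":0,"ax":0,"ay":0,"az":0,"gripper":0.55}
  ]
}}

```text
clock: 6.75
position: [0.4929, -0.271, 0.1835]
ee_rot: [0.727, 0.626, 0.216, -0.182]
ft_force: [0.3, 0.9, 0.5]
grip_width: 0.453
grasp_force: 0.0
```

```bash
python3 -c "
from h import *;st()"
```

```text
6.75 p [ 0.4929 -0.271   0.1835] along -0.12005466399868447 lat 0.0022658023610021704 grip 0.4531929275012365 F [0.2617 0.8763 0.5253]
toolx [0.1228 0.8313 0.5421] y [ 0.9887 -0.15    0.0061] z [ 0.0864  0.5352 -0.8403] yaw y deg -8.627638214662007 q [ 1.0886  0.5102 -0.5259  1.5113 -0.2707  1.4367  0.5107]
```

Request:
{"fn": "apply_moves", "kwargs": {
  "rows": [
    {"x":6,"y":-1,"z":8,"ax":0,"ay":0,"az":0,"gripper":0.55},
    {"x":6,"y":-1,"z":8,"ax":0,"ay":0,"az":0,"gripper":0.55},
    {"x":6.5,"y":0,"z":4.3,"ax":0,"ay":0,"az":0,"gripper":0.55},
    {"x":5,"y":0,"z":3.3,"ax":0,"ay":0,"az":0,"gripper":0.55},
    {"x":3.3,"y":0,"z":2.2,"ax":0,"ay":0,"az":0,"gripper":0.55}
  ]
}}

```text
clock: 7.17
position: [0.4943, -0.2323, 0.1707]
ee_rot: [0.727, 0.625, 0.215, -0.186]
ft_force: [-0.1, 0.1, 0.7]
grip_width: 0.448
grasp_force: 0.0
```

Request:
{"fn": "apply_moves", "kwargs": {
  "rows": [
    {"x":3.3,"y":0,"z":2.2,"ax":0,"ay":0,"az":0,"gripper":0.55},
    {"x":3.3,"y":0,"z":2.2,"ax":0,"ay":0,"az":0,"gripper":0.55},
    {"x":3.3,"y":0,"z":2.2,"ax":0,"ay":0,"az":0,"gripper":0.55},
    {"x":3.3,"y":0,"z":2.2,"ax":0,"ay":0,"az":0,"gripper":0.55},
    {"x":3.3,"y":0,"z":2.2,"ax":0,"ay":0,"az":0,"gripper":0.55}
  ]
}}

```text
clock: 7.58
position: [0.4975, -0.2142, 0.1712]
ee_rot: [0.727, 0.625, 0.215, -0.185]
ft_force: [-0.2, -0.8, 0.8]
grip_width: 0.453
grasp_force: 0.3
```

Request:
{"fn": "apply_moves", "kwargs": {
  "rows": [
    {"x":3.3,"y":0,"z":2.2,"ax":0,"ay":0,"az":0,"gripper":0.55},
    {"x":3.3,"y":0,"z":2.2,"ax":0,"ay":0,"az":0,"gripper":0.55},
    {"x":3.3,"y":0,"z":2.2,"ax":0,"ay":0,"az":0,"gripper":0.55},
    {"x":3.3,"y":0,"z":2.2,"ax":0,"ay":0,"az":0,"gripper":0.55},
    {"x":3.3,"y":0,"z":2.2,"ax":0,"ay":0,"az":0,"gripper":0.55}
  ]
}}

```text
clock: 8.0
position: [0.5005, -0.1944, 0.1709]
ee_rot: [0.727, 0.625, 0.215, -0.185]
ft_force: [-0.9, -0.7, 0.6]
grip_width: 0.449
grasp_force: 0.1
```

```bash
python3 -c "
from h import *;st();shot('m3')"
```

```text
8.0 p [ 0.5005 -0.1944  0.1709] along -0.0431872587525615 lat -0.0019497194181336648 grip 0.44936640752267065 F [-0.9245 -0.6759  0.5704]
toolx [0.1261 0.8292 0.5446] y [ 0.9886 -0.1504  0.    ] z [ 0.0819  0.5384 -0.8387] yaw y deg -8.649684940518446 q [ 1.0448  0.443  -0.5701  1.6434 -0.3137  1.337   0.4516]
```

Request:
{"fn": "apply_moves", "kwargs": {
  "rows": [
    {"x":3.3,"y":0,"z":2.2,"ax":0,"ay":0,"az":0,"gripper":0.55},
    {"x":3.3,"y":0,"z":2.2,"ax":0,"ay":0,"az":0,"gripper":0.55},
    {"x":3.3,"y":0,"z":2.2,"ax":0,"ay":0,"az":0,"gripper":0.55},
    {"x":3.3,"y":0,"z":2.2,"ax":0,"ay":0,"az":0,"gripper":0.55},
    {"x":3.3,"y":0,"z":2.2,"ax":0,"ay":0,"az":0,"gripper":0.55}
  ]
}}

```text
clock: 8.52
position: [0.5034, -0.1747, 0.1706]
ee_rot: [0.727, 0.625, 0.215, -0.185]
ft_force: [-0.8, -0.6, 0.0]
grip_width: 0.447
grasp_force: 0.0
```

Request:
{"fn": "apply_moves", "kwargs": {
  "rows": [
    {"x":3.3,"y":0,"z":2.2,"ax":0,"ay":0,"az":0,"gripper":0.55},
    {"x":3.3,"y":0,"z":2.2,"ax":0,"ay":0,"az":0,"gripper":0.55},
    {"x":0,"y":0,"z":0,"ax":0,"ay":0,"az":0,"gripper":0.55},
    {"x":0,"y":0,"z":0,"ax":0,"ay":0,"az":0,"gripper":0.55},
    {"x":0,"y":0,"z":0,"ax":0,"ay":0,"az":0,"gripper":0.55}
  ]
}}

```text
clock: 8.93
position: [0.5046, -0.1676, 0.1705]
ee_rot: [0.727, 0.625, 0.215, -0.185]
ft_force: [-0.8, -0.1, -0.3]
grip_width: 0.448
grasp_force: 0.0
```

```bash
python3 -c "
from h import *;st();shot('m4')"
```

```text
8.9333 p [ 0.5046 -0.1676  0.1705] along -0.016094383865396845 lat -0.001978556918567555 grip 0.44778530271972455 F [-0.7684 -0.101  -0.3054]
toolx [0.1263 0.8292 0.5444] y [ 0.9886 -0.1507  0.0001] z [ 0.0821  0.5382 -0.8388] yaw y deg -8.66532735029273 q [ 1.0253  0.4198 -0.5874  1.6783 -0.3298  1.3074  0.4254]
```

View pics/m4.png

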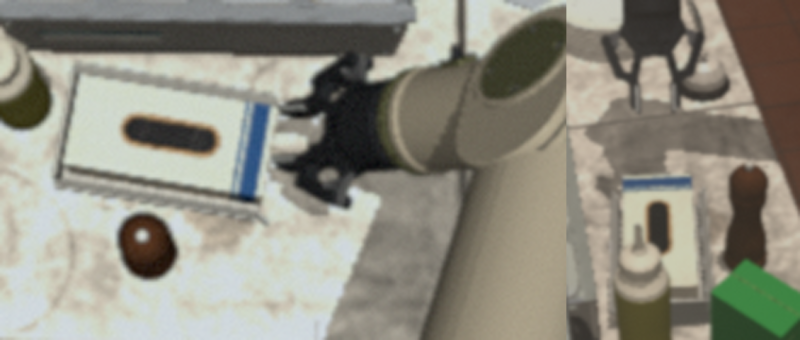

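The carton lies flat in the tray with the opening on top, its tail at about (262,150) near the mouth. The mill, bottle and bell haven't moved. I'll retreat, descend and push it home.

Request:
{"fn": "apply_moves", "kwargs": {
  "rows": [
    {"x":-22.5,"y":0,"z":-14.7,"ax":0,"ay":0,"az":0,"gripper":0.55},
    {"x":-22.5,"y":0,"z":-14.7,"ax":0,"ay":0,"az":0,"gripper":0.55},
    {"x":-22.5,"y":0.5,"z":-14.7,"ax":0,"ay":0,"az":0,"gripper":0.55},
    {"x":-12.3,"y":0.5,"z":19,"ax":0,"ay":0,"az":0,"gripper":0.55},
    {"x":-12.3,"y":0,"z":19,"ax":0,"ay":0,"az":0,"gripper":0.55}
  ]
}}

```text
clock: 9.45
position: [0.4937, -0.2501, 0.1254]
ee_rot: [0.728, 0.624, 0.216, -0.183]
ft_force: [0.4, 0.9, -0.7]
grip_width: 0.448
grasp_force: 0.0
```

Request:
{"fn": "apply_moves", "kwargs": {
  "rows": [
    {"x":-12.3,"y":0,"z":19,"ax":0,"ay":0,"az":0,"gripper":0.55},
    {"x":-12.3,"y":0,"z":19,"ax":0,"ay":0,"az":0,"gripper":0.55},
    {"x":-12.3,"y":0,"z":19,"ax":0,"ay":0,"az":0,"gripper":0.55},
    {"x":-12.3,"y":0,"z":19,"ax":0,"ay":0,"az":0,"gripper":0.55},
    {"x":0,"y":0,"z":0,"ax":0,"ay":0,"az":0,"gripper":0.55}
  ]
}}

```text
clock: 9.87
position: [0.4913, -0.2461, 0.031]
ee_rot: [0.727, 0.624, 0.215, -0.188]
ft_force: [-0.8, 1.0, -0.2]
grip_width: 0.448
grasp_force: 0.0
```

```bash
python3 -c "
from h import *;st()
import pickle
t=pickle.load(open('c0.pkl','rb'))['top']
for X,Y in((270,103),(256,200)):
  q=ray(t,(X/2.832+239.5,Y/2.832+169.5),.063)[:2]-MOUTH;print(q@u,q@v)"
```

```text
9.8667 p [ 0.4913 -0.2461  0.031 ] along -0.09564535783891243 lat -0.0031400891714933052 grip 0.4476424447072315 F [-0.7907  1.0132 -0.2487]
toolx [0.1289 0.8271 0.547 ] y [ 0.9886 -0.1506 -0.0053] z [ 0.0781  0.5414 -0.8371] yaw y deg -8.664154236438522 q [ 1.0517  0.6689 -0.5028  1.6447 -0.2273  1.1725  0.5678]
0.0065950190577056395 0.04839609104398578
0.003977571076194892 -0.04935616214139815
```

Request:
{"fn": "apply_moves", "kwargs": {
  "rows": [
    {"x":14.5,"y":0,"z":4.5,"ax":0,"ay":0,"az":0,"gripper":0.55},
    {"x":13.4,"y":0.5,"z":8.7,"ax":0,"ay":0,"az":0,"gripper":0.55},
    {"x":13.4,"y":0.5,"z":8.7,"ax":0,"ay":0,"az":0,"gripper":0.55},
    {"x":7,"y":0.5,"z":4.5,"ax":0,"ay":0,"az":0,"gripper":0.55},
    {"x":4,"y":0,"z":2.6,"ax":0,"ay":0,"az":0,"gripper":0.55}
  ]
}}

```text
clock: 10.28
position: [0.5047, -0.1857, 0.0404]
ee_rot: [0.726, 0.626, 0.215, -0.185]
ft_force: [0.5, 0.2, 0.5]
grip_width: 0.454
grasp_force: 0.0
```

Request:
{"fn": "apply_moves", "kwargs": {
  "rows": [
    {"x":3,"y":0,"z":2,"ax":0,"ay":0,"az":0,"gripper":0.55},
    {"x":3,"y":0,"z":2,"ax":0,"ay":0,"az":0,"gripper":0.55},
    {"x":2,"y":0,"z":1.3,"ax":0,"ay":0,"az":0,"gripper":0.55},
    {"x":2,"y":0,"z":1.3,"ax":0,"ay":0,"az":0,"gripper":0.55}
  ]
}}

```text
clock: 10.62
position: [0.5057, -0.1768, 0.039]
ee_rot: [0.727, 0.625, 0.215, -0.185]
ft_force: [-0.5, 0.5, -0.1]
grip_width: 0.452
grasp_force: 0.0
```

```bash
python3 -c "
from h import *;st()"
```

```text
10.6167 p [ 0.5057 -0.1768  0.039 ] along -0.024983199345936194 lat 0.0005689708314173345 grip 0.4521806097996815 F [-0.4706  0.5273 -0.072 ]
toolx [0.1268 0.8292 0.5443] y [ 0.9885 -0.1512  0.0001] z [ 0.0824  0.5381 -0.8389] yaw y deg -8.697667120783647 q [ 0.9987  0.6061 -0.5485  1.7387 -0.2657  1.0934  0.4987]
```

Request:
{"fn": "apply_moves", "kwargs": {
  "rows": [
    {"x":1.2,"y":0,"z":2.6,"ax":0,"ay":0,"az":0,"gripper":0.55},
    {"x":1.2,"y":0,"z":2.6,"ax":0,"ay":0,"az":0,"gripper":0.55},
    {"x":2,"y":0,"z":1.3,"ax":0,"ay":0,"az":0,"gripper":0.55},
    {"x":2,"y":0,"z":1.3,"ax":0,"ay":0,"az":0,"gripper":0.55}
  ]
}}

```text
clock: 10.95
position: [0.5071, -0.1668, 0.0358]
ee_rot: [0.727, 0.625, 0.215, -0.185]
ft_force: [-0.2, 0.6, -0.1]
grip_width: 0.45
grasp_force: 0.0
```

Request:
{"fn": "apply_moves", "kwargs": {
  "rows": [
    {"x":2,"y":0,"z":1.3,"ax":0,"ay":0,"az":0,"gripper":0.55},
    {"x":2,"y":0,"z":1.3,"ax":0,"ay":0,"az":0,"gripper":0.55}
  ]
}}

```text
clock: 11.12
position: [0.5079, -0.1625, 0.0359]
ee_rot: [0.727, 0.625, 0.215, -0.185]
ft_force: [-0.5, -2.4, -0.9]
grip_width: 0.449
grasp_force: 0.7
```

Request:
{"fn": "apply_moves", "kwargs": {
  "rows": [
    {"x":1.6,"y":0,"z":1,"ax":0,"ay":0,"az":0,"gripper":0.55},
    {"x":1.6,"y":0,"z":1,"ax":0,"ay":0,"az":0,"gripper":0.55}
  ]
}}

```text
clock: 11.28
position: [0.5084, -0.1599, 0.0358]
ee_rot: [0.728, 0.625, 0.215, -0.184]
ft_force: [-4.6, -10.7, 2.0]
grip_width: 0.45
grasp_force: 5.6
```

Request:
{"fn": "apply_moves", "kwargs": {
  "rows": [
    {"x":0.8,"y":0,"z":0.5,"ax":0,"ay":0,"az":0,"gripper":0.55},
    {"x":0.8,"y":0,"z":0.5,"ax":0,"ay":0,"az":0,"gripper":0.55},
    {"x":0,"y":0,"z":0,"ax":0,"ay":0,"az":0,"gripper":0.55}
  ]
}}

```text
clock: 11.53
position: [0.5084, -0.1598, 0.0359]
ee_rot: [0.728, 0.624, 0.214, -0.183]
ft_force: [-4.3, -9.4, 1.9]
grip_width: 0.449
grasp_force: 5.6
```

```bash
python3 -c "
from h import *;st()"
```

```text
11.5333 p [ 0.5084 -0.1598  0.0359] along -0.007824647401564246 lat 0.0006543312773753257 grip 0.4488362183558967 F [-4.3095 -9.4155  1.898 ]
toolx [0.1284 0.8311 0.5411] y [ 0.9882 -0.1532  0.0008] z [ 0.0835  0.5347 -0.8409] yaw y deg -8.812760198211187 q [ 0.9821  0.5971 -0.5575  1.7629 -0.2721  1.0641  0.4806]
```

Request:
{"fn": "apply_moves", "kwargs": {
  "rows": [
    {"x":-4,"y":0,"z":-2.6,"ax":0,"ay":0,"az":0,"gripper":0.55},
    {"x":-20,"y":0,"z":-13,"ax":0,"ay":0,"az":0,"gripper":0.55},
    {"x":-25,"y":0,"z":-16,"ax":0,"ay":0,"az":0,"gripper":0.55},
    {"x":-25,"y":0,"z":-16,"ax":0,"ay":0,"az":0,"gripper":0.55},
    {"x":0,"y":0,"z":0,"ax":0,"ay":0,"az":0,"gripper":0.55}
  ]
}}

```text
clock: 11.95
position: [0.4942, -0.2504, 0.035]
ee_rot: [0.73, 0.623, 0.215, -0.183]
ft_force: [-0.3, -1.4, -0.5]
grip_width: 0.446
grasp_force: 0.0
```

```bash
python3 - <<'E'
from h import *
from workcell import camera
st()
b=camera('side')['color'][230:312,270:332,::-1];a=camera('top')['color'][185:255,252:348,::-1]
f=lambda i,k:cv2.resize(i,None,fx=k,fy=k,interpolation=cv2.INTER_CUBIC)
A=f(a,5.5);B=f(b,4.8);H=max(A.shape[0],B.shape[0])
p=lambda i:np.pad(i,((0,H-i.shape[0]),(0,0),(0,0)))
o=np.hstack([p(A),p(B)]);print(A.shape,o.shape);cv2.imwrite('pics/end.png',o[:, :800])
E
```

```text
11.95 p [ 0.4942 -0.2504  0.035 ] along -0.09948740118211619 lat 0.0003963884434360679 grip 0.44572150049335246 F [-0.338  -1.4283 -0.4545]
toolx [0.1323 0.8302 0.5416] y [ 0.9875 -0.1573 -0.0001] z [ 0.0851  0.5349 -0.8406] yaw y deg -9.052524905823958 q [ 1.0516  0.6639 -0.501   1.6382 -0.2281  1.1734  0.5637]
(385, 528, 3) (394, 826, 3)
```

View pics/end.png

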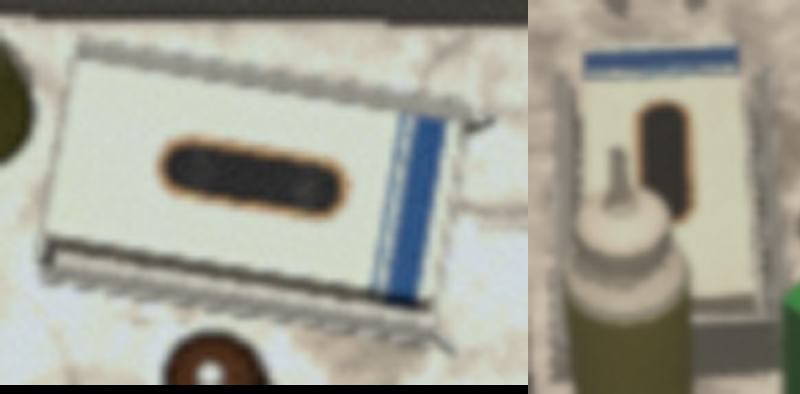

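The picture shows the carton flat and square-looking, opening up, with its lead end at (80,55)–(45,238) and its tail at (447,118)–(415,303). I'll check the stop gap numerically.

```bash
python3 - <<'E'
from h import *
import pickle
d=pickle.load(open("c0.pkl","rb"));t=d["top"];s=d["side"];np.set_printoptions(precision=4,suppress=True)
def g(c,uv,z):
    q=ray(c,uv,z)[:2]-MOUTH;return np.array([q@u,q@v])
T=lambda X,Y,z:g(t,((X+.5)/5.5-.5+252,(Y+.5)/5.5-.5+185),z)
S=lambda X,Y,z:g(s,((X-528+.5)/4.8-.5+270,(Y+.5)/4.8-.5+230),z)
print("lead",T(80,55,.063),T(45,238,.063),"tail",T(447,118,.063),T(415,303,.063))
print("side lead",S(755,294,.063),"occl",S(755,310,.047),"stop top front/back",S(755,322,.047),"tail",S(585,47,.063),S(740,45,.063))
T0=lambda X,Y,z:g(t,((X+.5)/4-.5+240,(Y+.5)/4-.5+170),z)
print("stop top (first pic)",T0(110,106,.047),T0(83,252,.047))
def P(a,l,z): return np.r_[MOUTH+a*u+l*v,z]
# expected side rows at lat -.045
for n,a,z in(("stop inner top",.205,.047),("stop outer top",.207,.047),("lead top if home",.205,.063),("lead foot if 5mm short",.2,.003)):
  q=proj(s,[P(a,-.045,z)])[0];print(n,(q-[269.5,229.5])*4.8+[528,0])
E
```

```text
lead [0.2022 0.0475] [ 0.202  -0.0487] tail [0.012 0.047] [ 0.012  -0.0495]
side lead [ 0.2051 -0.0476] occl [ 0.2025 -0.0476] stop top front/back [ 0.2109 -0.0472] tail [0.0076 0.0433] [ 0.0112 -0.0485]
stop top (first pic) [0.2011 0.0471] [ 0.2003 -0.0594]
stop inner top [750.882  314.0813]
stop outer top [751.0658 316.9439]
lead top if home [750.6496 294.479 ]
lead foot if 5mm short [751.0519 359.1773]
```

```bash
python3 -c "
from workcell import *
print(hand_in())"
```

```text
the job is handed in; nothing more can be done
None
```

I handed the job in at about 12 s of the 51 s allowed: the carton lies flat between the holder's sides with its dispensing opening on top, pushed home against the stop, and I did not touch the mill, bottle or bell.

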